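# Slide the half core behind the lamp post into the logging bay

## Task

Push the tray with the half core along the bench, working first one end and then the other, so that it angles in behind the lamp post and comes to lie fully home in the logging bay: long side flush along the scale fence, red end up against the yellow zero stop. Only push it, gently, with the fingertips: the core is crumbly, so do not pinch, ram, lift or tip the tray. Leave the other loose things on the bench where they are.

Things in the scene. Friction and masses are not known exactly. Their poses are not given: they have to be found in the camera images.
- tray: half drill core in a straight aluminium tray, the flat cut face of the banded brown-grey core upwards. Outside a plain block 280 mm long, 56 mm wide, 30 mm high, 0.5 to 0.8 kg, loose on the steel bench. Origin: centre of its underside; y axis along it towards the red end, z up.
- tray_red_end (a point): middle of the lower edge of the tray's red end plate (top of the core), 140 mm along the tray's +y from its origin
- tray_black_end (a point): middle of the lower edge of the tray's black end plate (bottom of the core), 140 mm along the tray's -y from its origin
- tray_wall_a: one long side wall of the tray, 3 mm thick, 256 mm long, at the tray's +x side (fixed part of the tray)
- tray_wall_b: the other long side wall of the tray, at the tray's -x side (fixed part of the tray)
- bay: logging bay, fixed to the bench. Origin on the bench at the inner corner of scale fence and zero stop; the tray's place is on the -x, -y side of it, on the bare bench, open towards -x except for the lamp post. Lying home, red end at the stop and y axes alike, the tray has its origin at bay x = -28, y = -140 mm.
- fence_end (a point): far end of the scale fence, on its inner face at bench height (bay x = 0, y = -380 mm). The fence is an aluminium straight-edge, 24 mm high, 10 mm thick, white ruled scale on top; its inner face is the bay's plane x = 0, from the stop to this point.
- zero_stop (a point): middle of the lower edge of the zero stop's inner face (bay x = -31, y = 0 mm). The stop is a yellow bar, 12 mm thick, 24 mm high, from bay x = +10 to -72 mm; its inner face is the bay's plane y = 0.
- supply_box (a point): centre, at bench height, of the lamp's grey supply box, fixed, which closes the other end of the bay: bay x from -72 to +2 mm (its knob to -80), y from -502 to -378 mm, 55 mm high.
- lamp_post: low raking-light post fixed to the bench in front of the bay. Origin on the bench at its axis, 108 mm from the fence's inner face (bay x = -108 mm), 88 to 108 mm from the stop. Round dark collar 36 mm in diameter up to 34 mm high (90 mm free between collar and fence), then a 16 mm pole with a small lamp head, 32 by 44 mm seen from above, from 43 to 73 mm above the bench. A thumb screw on the collar points away from the fence.
- cap_a: black plastic core-liner end cap, a 66 mm disc, 24 mm high; a bystander, loose, origin at its underside
- cap_b: another black core-liner end cap, 66 mm disc, 24 mm high; a bystander, loose, origin at its underside
- jar: white sample jar with lid, 52 mm diameter, 62 mm high; a bystander, loose, origin at its underside
- liner_stub: short stub of clear plastic core liner standing on end, 68 mm diameter, 85 mm high; a bystander, loose, origin at its underside
- wash_bottle: white bottle with a red cap, 64 mm diameter, 160 mm high; a bystander, loose, origin at its underside
- spatula: spatula, 190 mm long, lying on the bench; a bystander, loose
- screwdriver: orange-handled screwdriver lying on the bench; a bystander, loose

How it is judged:
By the outcome, as a careful person would: the job done as asked, in the order asked, and still so for the second after the job is handed in, with the robot touching nothing.
It also fails if it takes over 64 s, if anything falls off the work surface, if the arm or the gripper's body presses on something with over 40 N, if the wrist force passes 120 N, or if a joint passes its speed limit or range.

## Robot

A 6-joint arm with a two-finger parallel gripper is mounted at the origin on the work surface. World frame = base frame: x ahead of the robot, y to its left, z up, the work surface at z = 0. Lengths are in m, angles in rad, forces in N, time in s.
With the tool pointing down it reaches from about 0.275 to 0.85 m from the base axis. Payload 5.2 kg.
Tool frame: the origin (TCP) lies at the very end of the fingers, on their centre line; the grasp point (between the pads) lies 19 mm behind it (env.grip_depth is the distance from the TCP to the grasp point, in m); y points along the fingers, z is the direction in which the jaws open and shut, and the axes are right-handed (so a half turn about y gives the same grasp; the last joint's range is limited). The gripper opens to 85 mm and grips with 20 to 120 N. Pads are 22 mm wide; open, the fingers measure 114 mm over their backs; the gripper's body (76 mm by 85 mm) begins 54 mm behind the grasp point. The pads swing forward as they close: fully open they stand 13 mm farther back than shut.
Start: joints at [0.972, 0.259, 1.535, -0, 1.348, -0.203], TCP at [0.212, 0.507, 0.231] pointing down, gripper open.
Joint ranges: [-3.14, 3.14], [-0.91, 2.08], [0.19, 2.58], [-1.22, 4.36], [0.22, 2.71], [-3.12, 3.12]. Speed limits (rad/s): [2.57, 2.57, 3.14, 3.14, 3.14, 3.14].

## Interface

Orientations are given as a unit quaternion [x, y, z, w].
In Python, from workcell import env, viewer gives the robot as it stands. The module is installed in compiled form; this text tells all that it offers.
- The arm moves only by the tool send_rows, never from a script. Its argument "rows" is a list of rows, each a list of 5 numbers: the opening, from 0 (shut) to 1 (fully open), then the shift along the tool's x, y, z in mm, then the turn about the tool's y in rad. In form: [[grip, dx, dy, dz, spin], ...]. A call has 1 to 8 rows; each row is the pose to reach, as a shift and turn from the pose measured when the call began, along the tool's axes at that moment; what a row does not reach only later rows make up. A row lasts 1/10 s, in which the tool goes at most 50 mm and 8.59 degrees, less where a joint would pass 70% of its speed; a pose out of reach is approached as far as the arm can. A call with a gripper value outside its range is refused whole. The fingers move at their own pace and stop on an object; the grip force is fixed at half the most. Time passes only in rows, so rows that repeat a pose let the fingers close. It gives the time, the measured TCP pose, the force and the opening at its end, in the units of the state.
- env.sense(): the state, without advancing time (a new reading comes with each control period).
- viewer.get_image(name): name is "scene" or "side" or "wrist"; returns a dict with "color" (480x640x3 uint8, red, green, blue), "camera_matrix" (3x3 intrinsics, pixels), "rvec" (rotation vector, rad) and "tvec" (3), from world to camera coordinates, as OpenCV has them. Camera axes: x right, y down, z forward; pixel columns grow to the right and rows downward; lengths in m; the calibration is good to about 2 mm. A picture is of the moment at which its call begins. There is no depth.
- env.finish_job(): hands the job in, once; it reports no verdict.
The state is a dict: "clock": time; "joint_positions": joint angles; "qd": joint speeds; "joint_torque": joint torques, N m; "eef_pos": TCP position; "eef_rot": TCP orientation; "wrist_force": force on the tool from outside, world axes, zero at the start; "moment": the same for the moment, N m; "finger_gap": opening from 0.0 (shut) to 1.0 (fully open).
Only numpy, scipy, OpenCV 4.12 (cv2) and the standard library are available. Lean on these libraries where they do the work, as an engineer would, in place of code of your own. Each camera call takes 0.05 s, during which the arm holds its last target. There are 200 camera calls.

## Working session

There is one attempt and no reset: what is moved stays moved. The work goes in short steps, Python scripts to look and compute and a tool call to move; the robot and the scene stay as the last step left them, time stands still between calls to the robot, and variables do not carry over. Pictures are saved under pics/ and viewed, about 8 in all and at most 12, crops included, and the job is handed in when it is done.

Besides the shell and the picture viewer there is one more tool, called after "Request:" by a JSON object that holds its "op" and its "data", one argument or row to a line. send_rows: Moves the arm, as the interface text tells. Its arguments: {"type":"object","properties":{"rows":{"type":"array"}},"required":["rows"]}

```bash
mkdir -p pics; cat > h.py <<'E'
import numpy as np, cv2
from workcell import env, viewer
def shot(n,f=None):
    d=viewer.get_image(n)
    if f: cv2.imwrite('pics/'+f,d['color'][:,:,::-1])
    return d
def ray(d,uv,z=0.):
    R=cv2.Rodrigues(np.array(d['rvec'],float))[0];t=np.array(d['tvec'],float).ravel()
    c=-R.T@t
    v=R.T@np.linalg.inv(d['camera_matrix'])@np.array([uv[0],uv[1],1.])
    return c+v*(z-c[2])/v[2]
def proj(d,p):
    return cv2.projectPoints(np.array(p,float).reshape(-1,1,3),np.array(d['rvec'],float),np.array(d['tvec'],float),d['camera_matrix'],None)[0].reshape(-1,2)
E
python3 - <<'E'
from h import *
a=shot('scene','scene0.png');b=shot('side','side0.png')
for d in(a,b):
    R=cv2.Rodrigues(np.array(d['rvec'],float))[0];print(-R.T@np.array(d['tvec']).ravel())
    print([ray(d,p)[:2].round(3) for p in[(0,0),(639,0),(0,479),(639,479)]])
from scipy.spatial.transform import Rotation as Ro
s=env.sense();print(s);print(Ro.from_quat(s['eef_rot']).as_matrix().round(3))
E
```

```text
[1.38807976 0.43781636 0.95331928]
[array([-0.095, -2.296]), array([-1.639,  0.423]), array([ 1.374, -0.244]), array([0.792, 0.736])]
[ 0.22461903 -0.91588982  0.88514641]
[array([-0.53 ,  3.427]), array([4.268, 1.808]), array([-0.181, -0.39 ]), array([ 0.928, -0.851])]
{'clock': 0.1, 'joint_positions': array([ 9.72175194e-01,  2.59290275e-01,  1.53598299e+00, -1.20820906e-05,
        1.34801141e+00, -2.02800317e-01]), 'qd': array([ 0.00128198,  0.00114413, -0.00056423, -0.00043835, -0.00031342,
       -0.00027022]), 'joint_torque': array([ 1.39518110e-03, -4.46968031e+01, -2.91244340e+01, -3.12759939e-04,
        6.20018371e-03, -3.33780129e-06]), 'eef_pos': array([0.21176599, 0.50707465, 0.23054324]), 'eef_rot': array([ 0.69385615, -0.13926055,  0.13880152, -0.69275124]), 'wrist_force': array([ 0.26421308, -0.8926356 , -1.01399101]), 'moment': array([-0.02551151, -0.01889058, -0.00911214]), 'finger_gap': 1.0039754730276775}
[[ 0.923 -0.001  0.386]
 [-0.386 -0.001  0.923]
 [-0.    -1.    -0.002]]
```

View pics/scene0.png

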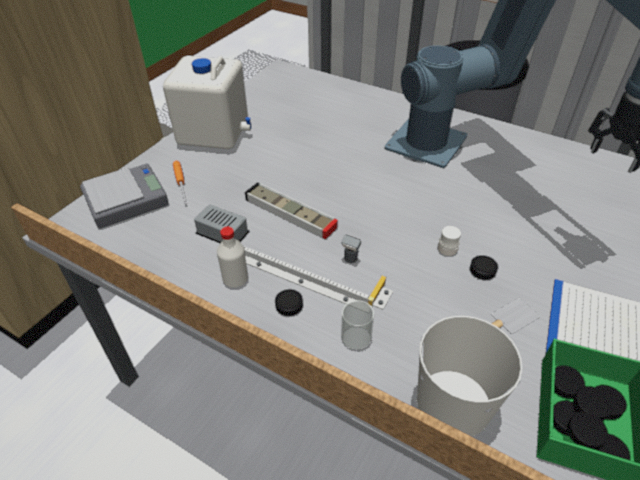

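View pics/side0.png

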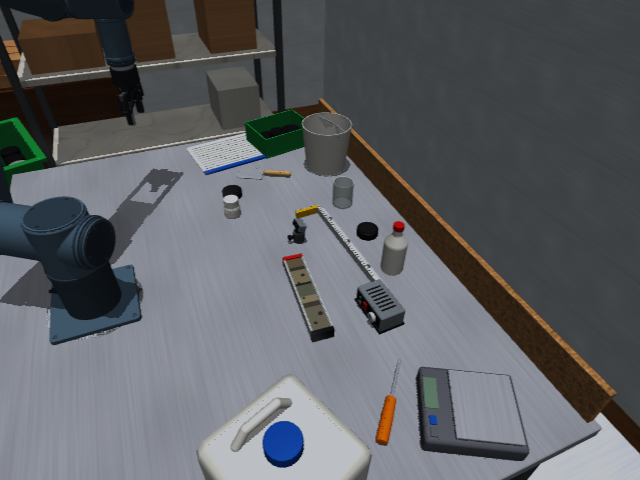

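The scene view shows the tray's red end near (328,228) and black end near (250,190). The fence runs from about (247,255) to (380,295), with the yellow stop at (378,289), the lamp post at (351,250) and the supply box at (220,224). The side view agrees. Next I'll measure these.

```bash
python3 - <<'E'
from h import *
a=shot('scene');b=shot('side')
def P(n,d,uv,z): print(n,ray(d,uv,z)[:2].round(3))
for n,d,reg in(('scene',a,(230,400,140,320)),('side',b,(270,345,195,345))):
    im=d['color'];hsv=cv2.cvtColor(im,cv2.COLOR_RGB2HSV)
    x0,x1,y0,y1=reg
    m=np.zeros(im.shape[:2],np.uint8);m[y0:y1,x0:x1]=1
    for nm,lo,hi,z in(('red',(0,150,80),(8,255,255),.03),('yel',(18,140,100),(32,255,255),.024)):
        k=cv2.inRange(hsv,lo,hi)*m
        ys,xs=np.nonzero(k)
        if len(xs):
            print(n,nm,len(xs)); r=cv2.minAreaRect(np.c_[xs,ys].astype(np.float32));print(cv2.boxPoints(r).round(1).tolist());P(nm,d,(xs.mean(),ys.mean()),z)
for uv,n,z in(((247,189),'tray black',.03),((332,227),'tray red',.03),((351,257),'post',.01),((247,250),'fence far',.024),((378,300),'stop',.024)):P('scene '+n,a,uv,z)
for uv,n,z in(((321,332),'tray black',.03),((293,257),'tray red',.03),((297,240),'post',.0),((378,278),'fence far',.024),((306,211),'stop',.024)):P('side '+n,b,uv,z)
cv2.imwrite('pics/cr.png',np.hstack([cv2.resize(a['color'][170:310,230:400],None,fx=4,fy=4,interpolation=cv2.INTER_CUBIC)])[:,:,::-1])
E
```

```text
scene red 162
[[229.1999969482422, 228.10000610351562], [335.8999938964844, 218.8000030517578], [337.5, 236.89999389648438], [230.8000030517578, 246.1999969482422]]
red [ 0.56  -0.083]
scene yel 115
[[367.0, 301.29998779296875], [381.8999938964844, 275.79998779296875], [386.29998779296875, 278.29998779296875], [371.3999938964844, 303.79998779296875]]
yel [0.648 0.148]
side red 58
[[282.6000061035156, 256.8999938964844], [300.79998779296875, 253.1999969482422], [301.5, 256.70001220703125], [283.29998779296875, 260.29998779296875]]
red [ 0.52  -0.057]
side yel 55
[[295.6000061035156, 210.39999389648438], [316.8999938964844, 204.60000610351562], [317.5, 206.89999389648438], [296.20001220703125, 212.6999969482422]]
yel [0.642 0.142]
scene tray black [ 0.514 -0.327]
scene tray red [ 0.528 -0.043]
scene post [0.581 0.042]
scene fence far [ 0.703 -0.188]
scene stop [0.681 0.165]
side tray black [ 0.493 -0.327]
side tray red [ 0.521 -0.06 ]
side post [0.569 0.036]
side fence far [ 0.707 -0.217]
side stop [0.636 0.131]
```

View pics/cr.png

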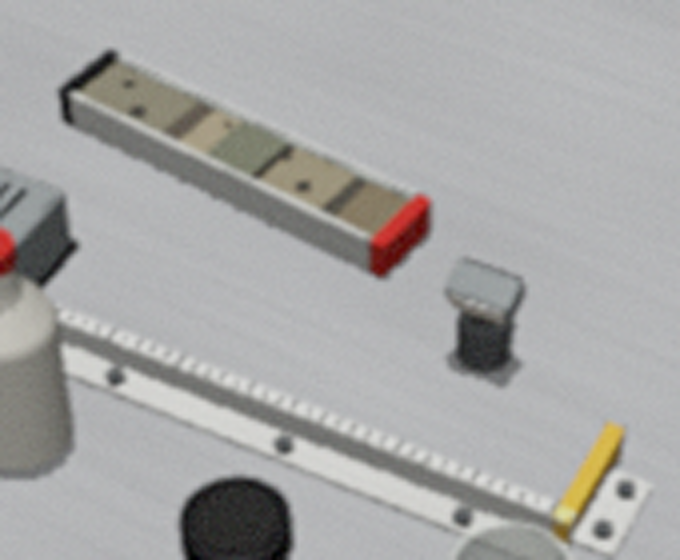

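The crop shows clean edges. Tray top corners in crop pixels are (112,55), (68,95), (375,245) and (428,200). The fence's inner top edge runs from (62,310) to (560,500), and the stop's inner edge from (562,508) to (606,427).

```bash
python3 - <<'E'
from h import *
a=shot('scene')
C=lambda x,y:(x/4+230,y/4+170)
P=lambda x,y,z:ray(a,C(x,y),z)[:2]
T=np.array([P(112,52,.03),P(62,93,.03),P(373,243,.03),P(430,200,.03)])
print('tray',T.round(4).tolist(),[np.linalg.norm(T[i]-T[i-1]).round(3) for i in range(4)])
f1,f2=P(62,308,.024),P(556,497,.024);print('fence',f1,f2)
s1,s2=P(556,505,.024),P(608,426,.024);print('stop',s1,s2,np.linalg.norm(s1-s2))
print('post',P(485,368,0),P(452,355,0),P(520,375,0),P(485,318,.034))
d=(f2-f1)/np.linalg.norm(f2-f1);print('bay y dir',d,'ang',np.degrees(np.arctan2(-d[0],d[1])))
yb=d;xb=np.array([d[1],-d[0]])
o=f1+d*((s1-f1)@d);print('origin',o)
B=lambda p:(np.array([(p-o)@xb,(p-o)@yb])*1000).round(0)
print('tray in bay',[B(t) for t in T],'post',B(P(485,350,0)))
E
```

```text
tray [[0.476, -0.3163], [0.531, -0.3197], [0.5521, -0.0558], [0.4978, -0.0443]] [np.float64(0.273), np.float64(0.055), np.float64(0.265), np.float64(0.056)]
fence [ 0.6967191  -0.19769336] [0.67609335 0.13935896]
stop [0.6813747  0.14204072] [0.61190848 0.14129071] 0.06947026726410518
post [0.58726809 0.04619222] [0.58793469 0.02297854] [0.58147137 0.06783125] [0.57863661 0.0401326 ]
bay y dir [-0.06108024  0.99813286] ang 3.501819439402274
origin [0.67594956 0.14170873]
tray in bay [array([-228., -445.]), array([-173., -452.]), array([-136., -190.]), array([-189., -175.])] post [-108.  -96.]
```

```bash
cat >> h.py <<'E'
from scipy.spatial.transform import Rotation as Ro
def row(x,y,z,ang):
    """row shift to world pose, tool z axis at angle ang (deg, world)"""
    s=env.sense();M=Ro.from_quat(s['eef_rot']).as_matrix()
    d=M.T@(np.array([x,y,z])-s['eef_pos'])*1000
    cur=np.degrees(np.arctan2(M[1,2],M[0,2]));da=(ang-cur+180)%360-180
    print('tcp',s['eef_pos'].round(4),'ang',round(cur,1),'F',s['wrist_force'].round(1),'t',s['clock'],'-> row',d.round(1).tolist(),'spin',round(-np.radians(da),3))
E
python3 - <<'E'
from h import *
row(.47,-.08,.30,86)
a=shot('scene');print('bottle',ray(a,(234,285)),'stub',ray(a,(357,343)),'cap',ray(a,(289,305)))
E
```

```text
tcp [0.2119 0.5073 0.2309] ang 67.3 F [0.1 0.4 0.9] t 0.25 -> row [464.6, -68.8, -442.4] spin -0.326
bottle [ 0.79675317 -0.16104089  0.        ] stub [0.79304135 0.17118117 0.        ] cap [ 7.80546330e-01 -1.35974285e-02  1.11022302e-16]
```

Request:
{"op": "send_rows", "data": {
  "rows": [
    [0.6, 0, -69, 0, 0],
    [0.6, 200, -69, -190, -0.2],
    [0.6, 465, -69, -442, -0.326],
    [0.6, 465, -69, -442, -0.326],
    [0.6, 465, -69, -442, -0.326],
    [0.6, 465, -69, -442, -0.326],
    [0.6, 465, -69, -442, -0.326],
    [0.6, 465, -69, -442, -0.326]
  ]
}}

```text
clock: 1.1
eef_pos: [0.3505, 0.1923, 0.2927]
eef_rot: [0.707, -0.024, 0.025, -0.707]
wrist_force: [1.3, 0.4, 0.3]
finger_gap: 0.601
```

```bash
python3 -c "
from h import *
row(.47,-.08,.30,86)"
```

```text
tcp [0.3505 0.1923 0.2927] ang 86.0 F [1.3 0.4 0.3] t 1.1 -> row [138.1, -7.2, -263.4] spin 0.001
```

Request:
{"op": "send_rows", "data": {
  "rows": [
    [0.6, 138, -7, -263, 0],
    [0.6, 138, -7, -263, 0],
    [0.6, 138, -7, -263, 0],
    [0.6, 138, -7, -263, 0],
    [0.6, 138, -7, -263, 0],
    [0.6, 138, -7, -263, 0],
    [0.6, 138, -7, -263, 0],
    [0.6, 138, -7, -263, 0]
  ]
}}

```text
clock: 1.9
eef_pos: [0.4699, -0.0806, 0.2993]
eef_rot: [-0.706, 0.026, -0.025, 0.707]
wrist_force: [-0.2, 1.1, 0.0]
finger_gap: 0.601
```

```bash
python3 -c "
from h import *
d=shot('wrist','w1.png')
R=cv2.Rodrigues(np.array(d['rvec'],float))[0];print(-R.T@np.array(d['tvec']).ravel(),R[2])
row(.43,-.16,.05,86)"
```

```text
[ 0.38726149 -0.07418497  0.44201856] [ 0.32177103 -0.02230734 -0.94655469]
tcp [ 0.4696 -0.0795  0.2995] ang 86.0 F [ 0.1  0.  -0. ] t 1.95 -> row [-33.7, 249.4, -83.3] spin -0.0
```

View pics/w1.png

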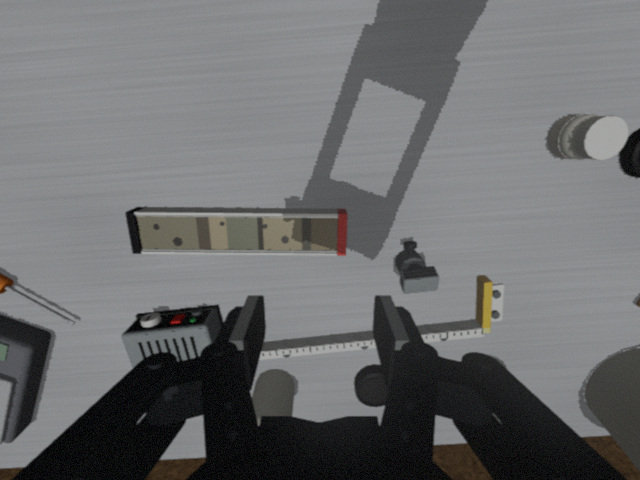

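The wrist view shows the whole area. The tray spans (129,209) to (347,254). The fence's inner edge runs from about (262,350) to (483,327), the stop is at (487,277–333), and the post collar is at about (408,262).

```bash
cat >> h.py <<'E'
def bayset(o,ang):
    a=np.radians(ang);return np.array(o),np.array([np.cos(a),np.sin(a)]),np.array([-np.sin(a),np.cos(a)])
E
python3 - <<'E'
from h import *
d=shot('wrist');im=d['color'];hsv=cv2.cvtColor(im,cv2.COLOR_RGB2HSV)
def box(k):
    c=max(cv2.findContours(k,cv2.RETR_EXTERNAL,cv2.CHAIN_APPROX_NONE)[0],key=cv2.contourArea);r=cv2.minAreaRect(c);return cv2.boxPoints(r)
red=box(cv2.inRange(hsv,(0,150,60),(8,255,255)));yel=box(cv2.inRange(hsv,(18,140,80),(34,255,255)))
print('red',red.tolist(),[ray(d,p,.03)[:2].round(4).tolist() for p in red])
print('yel',yel.tolist(),[ray(d,p,.024)[:2].round(4).tolist() for p in yel])
T=[(128,209),(346,209.5),(346,254),(134,254)]
print('tray',[ray(d,p,.03)[:2].round(4).tolist() for p in T])
# fence inner edge: brightness step down each column between fingers
g=cv2.cvtColor(im,cv2.COLOR_RGB2GRAY).astype(float);E=[]
for u in list(range(272,370,6))+list(range(418,476,6)):
    print(u,g[int(352-(u-262)*.115)-8:int(352-(u-262)*.115)+10,u].astype(int).tolist()) if u in(302,430) else 0
E
```

```text
red [[335.30426025390625, 253.91522216796875], [337.31671142578125, 213.66583251953125], [345.24688720703125, 214.06234741210938], [343.23443603515625, 254.31173706054688]] [[0.5472, -0.0624], [0.4932, -0.0569], [0.4944, -0.047], [0.5485, -0.052]]
yel [[479.826171875, 326.8682556152344], [482.569091796875, 281.6102600097656], [491.8682861328125, 282.1738586425781], [489.1253662109375, 327.4318542480469]] [[0.6764, 0.1392], [0.6043, 0.1369], [0.606, 0.1497], [0.6783, 0.1526]]
tray [[0.4688, -0.3183], [0.4886, -0.0458], [0.5483, -0.0484], [0.5288, -0.3256]]
302 [70, 77, 78, 73, 77, 80, 77, 83, 124, 151, 128, 122, 138, 161, 166, 163, 153, 142]
430 [95, 74, 80, 76, 75, 69, 68, 73, 82, 106, 135, 156, 161, 159, 162, 163, 163, 159]
```

```bash
python3 - <<'E'
from h import *
d=shot('wrist');g=cv2.GaussianBlur(cv2.cvtColor(d['color'],cv2.COLOR_RGB2GRAY),(5,1),0).astype(float);E=[]
for u in list(range(272,370,4))+list(range(420,474,4)):
    v0=int(347-(u-302)*.105);c=g[v0-8:v0+9,u];i=np.argmax(c>112)
    if i>0: E.append(ray(d,(u,v0-8+i-1+(112-c[i-1])/(c[i]-c[i-1])),.024)[:2])
E=np.array(E);p=np.polyfit(E[:,1],E[:,0],1);r=E[:,0]-np.polyval(p,E[:,1]);print(len(E),p,abs(r).max(),np.degrees(np.arctan(-p[0])))
print('x at y=.139',np.polyval(p,.139),E[0],E[-1])
E
```

```text
38 [-0.05246489  0.68574238] 0.0007971052779067733 3.003263260583543
x at y=.139 0.6784497566655151 [ 0.69458432 -0.16274278] [0.6785888  0.12916696]
```

```bash
python3 -c "
from h import *
row(.435,-.17,.012,85.8)"
```

```text
tcp [ 0.4694 -0.0784  0.2998] ang 86.1 F [0.1 0.4 0. ] t 2.05 -> row [-28.2, 287.8, -93.8] spin 0.005
```

Request:
{"op": "send_rows", "data": {
  "rows": [
    [0.6, -28, 30, -94, 0],
    [0.6, -28, 80, -94, 0],
    [0.6, -28, 130, -94, 0],
    [0.6, -28, 180, -94, 0],
    [0.6, -28, 230, -94, 0],
    [0.6, -28, 265, -94, 0],
    [0.6, -28, 285, -94, 0.005],
    [0.6, -28, 288, -94, 0.005]
  ]
}}

```text
clock: 2.85
eef_pos: [0.4325, -0.167, 0.0088]
eef_rot: [-0.705, 0.027, -0.023, 0.708]
wrist_force: [0.1, 0.5, -0.3]
finger_gap: 0.598
```

```bash
python3 -c "
from h import *
row(.4345+.0,-.17,.012,85.8);shot('side','s2.png');d=shot('wrist','w2.png')"
```

```text
tcp [ 0.4325 -0.167   0.0088] ang 85.9 F [ 0.1  0.5 -0.3] t 2.85 -> row [2.2, -3.2, -2.8] spin 0.002
```

View pics/w2.png

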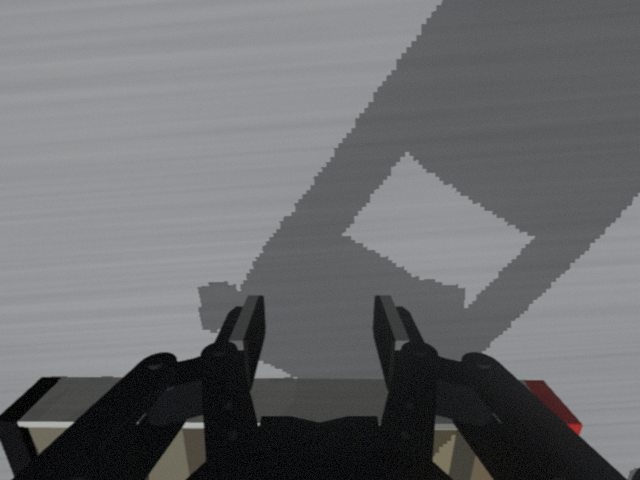

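Request:
{"op": "send_rows", "data": {
  "rows": [
    [0.6, 18, -2, 0, 0],
    [0.6, 32, -2, 0, 0],
    [0.6, 37, -2, 0, 0],
    [0.6, 42, -2, 1, 0.018],
    [0.6, 47, -2, 2.5, 0.035],
    [0.6, 52, -2, 3.7, 0.053],
    [0.6, 57, -2, 5, 0.07],
    [0.6, 62, -2, 6, 0.088]
  ]
}}

```text
clock: 3.75
eef_pos: [0.4965, -0.1672, 0.0155]
eef_rot: [-0.705, 0.057, -0.056, 0.705]
wrist_force: [-5.4, 0.1, 3.7]
finger_gap: 0.6
```

```bash
python3 -c "
from h import *
row(.534,-.1585,.012,73)"
```

```text
tcp [ 0.4965 -0.1672  0.0155] ang 80.9 F [-5.4  0.1  3.7] t 3.75 -> row [35.7, 3.5, 14.5] spin 0.138
```

Request:
{"op": "send_rows", "data": {
  "rows": [
    [0.6, 5, 2, 2, 0.02],
    [0.6, 10, 4, 4, 0.04],
    [0.6, 15, 4, 6, 0.058],
    [0.6, 20, 4, 8, 0.077],
    [0.6, 25, 4, 10, 0.096],
    [0.6, 30, 4, 12, 0.116],
    [0.6, 34, 4, 14, 0.133],
    [0.6, 36, 4, 14, 0.138]
  ]
}}

```text
clock: 4.55
eef_pos: [0.5345, -0.1586, 0.0115]
eef_rot: [-0.699, 0.106, -0.104, 0.7]
wrist_force: [-7.1, 0.7, 4.4]
finger_gap: 0.596
```

```bash
python3 -c "
from h import *
row(.534,-.1585,.012,73)
s=shot('scene','sc3.png')
c=cv2.resize(s['color'][140:320,200:420],None,fx=3.5,fy=3.3)
cv2.imwrite('pics/sc3.png',c[:,:,::-1])"
```

```text
tcp [ 0.5345 -0.1586  0.0115] ang 72.9 F [-7.1  0.7  4.4] t 4.55 -> row [-0.5, -0.5, -0.0] spin -0.001
```

View pics/sc3.png

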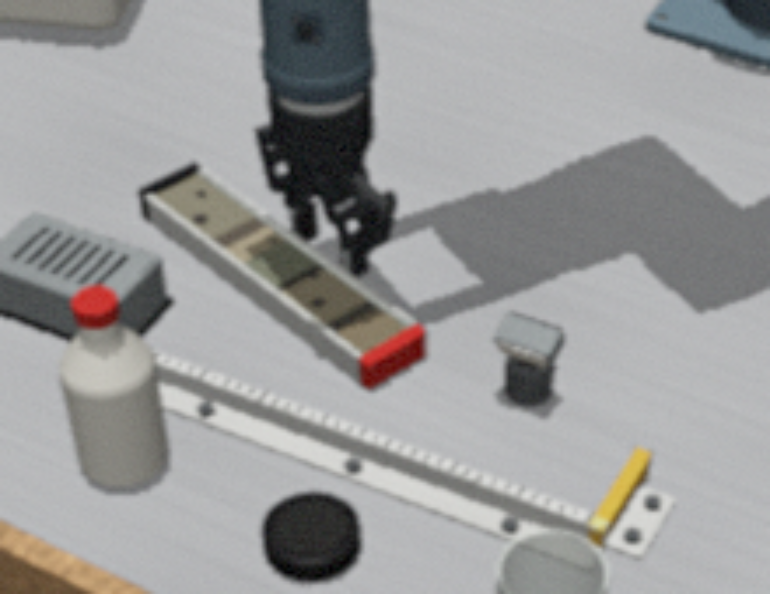

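The tray is now angled with its red end toward the gap behind the post. In the crop its top corners are at about (193,165), (142,190), (362,359) and (424,328).

```bash
cat >> h.py <<'E'
O,XB,YB=bayset((.6785,.1395),3.0)
B=lambda p:np.array([(np.array(p)[:2]-O)@XB,(np.array(p)[:2]-O)@YB])*1000
W=lambda x,y:O+x/1000*XB+y/1000*YB
def tool(cx,cy,th,e,off,z=.012,end=False):
    """tray centre (bay mm), theta; pusher: side push at e along u, off from centre line; end: off behind centre along axis, e lateral"""
    t=np.radians(th);u=np.array([np.sin(t),np.cos(t)]);n=np.array([np.cos(t),-np.sin(t)])
    p=np.array([cx,cy])+(-off*u+e*n if end else e*u-off*n)
    w=W(*p);row(w[0],w[1],z,(90-th+3) if not end else 3-th)
    return w
E
python3 - <<'E'
from h import *
s=shot('scene')
T=np.array([B(ray(s,(x/3.5+200,y/3.3+140),.03)) for x,y in((193,165),(142,190),(362,359),(424,328))])
print(T.round(0).tolist(),'c',T.mean(0).round(0))
d=(T[2]+T[3]-T[0]-T[1]);print('th',np.degrees(np.arctan2(*d)),np.linalg.norm(d)/2)
tool(-127,-313,20,0,190,.07,True)
E
```

```text
[[-196.0, -435.0], [-149.0, -453.0], [-56.0, -202.0], [-106.0, -179.0]] c [-127. -317.]
th 19.885646049451733 269.36409358270606
tcp [ 0.5347 -0.1587  0.0115] ang 73.0 F [-3.2  1.4  2. ] t 4.65 -> row [38.1, -58.7, -200.3] spin 1.57
```

Request:
{"op": "send_rows", "data": {
  "rows": [
    [0.6, -20, 0, 0, 0],
    [0.6, -25, -30, 0, 0],
    [0.5, -25, -59, -20, 0.1],
    [0.15, -20, -59, -60, 0.25],
    [0.15, -10, -59, -100, 0.4],
    [0.15, 10, -59, -150, 0.55],
    [0.15, 38, -59, -200, 0.7],
    [0.15, 38, -59, -200, 0.85]
  ]
}}

```text
clock: 5.45
eef_pos: [0.5143, -0.3681, 0.0709]
eef_rot: [0.593, -0.385, 0.389, -0.591]
wrist_force: [-0.2, 0.2, 0.2]
finger_gap: 0.151
```

```bash
python3 -c "
from h import *
tool(-127,-314,20,0,190,.07,True);print(env.sense()['joint_positions'])"
```

```text
tcp [ 0.5143 -0.3681  0.0709] ang 23.7 F [-0.2  0.2  0.2] t 5.45 -> row [-5.9, 0.9, 0.7] spin 0.71
[-7.96849556e-01  5.39314823e-01  1.52609133e+00 -8.50064845e-04
  1.07057169e+00 -1.20997269e+00]
```

Request:
{"op": "send_rows", "data": {
  "rows": [
    [0.15, -6, 0, 0, 0.15],
    [0.15, -6, 0, 0, 0.3],
    [0.15, -6, 0, 0, 0.44],
    [0.15, -6, 0, 0, 0.58],
    [0.15, -6, 0, 0, 0.71],
    [0.15, -6, 30, 0, 0.71],
    [0.15, -6, 55, 0, 0.71],
    [0.15, -6, 57, 0, 0.71]
  ]
}}

```text
clock: 6.25
eef_pos: [0.5111, -0.3615, 0.0106]
eef_rot: [0.421, -0.568, 0.569, -0.421]
wrist_force: [-1.3, 0.6, -0.3]
finger_gap: 0.15
```

```bash
python3 -c "
from h import *
shot('wrist','w3.png')
tool(-127,-314,20,0,151,.012,True);tool(-80,-184,20,0,151,.012,True)"
```

```text
tcp [ 0.5117 -0.3621  0.0121] ang -17.0 F [-0.1 -0.3 -0.5] t 6.3 -> row [-39.0, -0.0, 0.9] spin 0.0
tcp [ 0.5117 -0.3621  0.0121] ang -17.0 F [-0.1 -0.3 -0.5] t 6.3 -> row [-177.2, -0.2, 0.6] spin 0.0
```

View pics/w3.png

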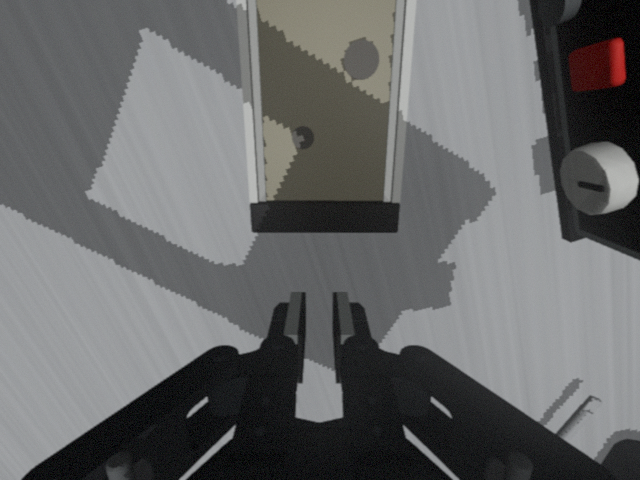

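Fingers are centred behind the black end plate: finger centre at x≈319 and tray centre at x≈325 in the picture. The supply box is clear on the right. Next is the axial push.

Request:
{"op": "send_rows", "data": {
  "rows": [
    [0.15, -20, 0, 0, 0],
    [0.15, -33, 0, 0, 0],
    [0.15, -39, 0, 1, 0],
    [0.15, -45, 0, 1, 0],
    [0.15, -51, 0, 1, 0],
    [0.15, -57, 0, 1, 0],
    [0.15, -63, 0, 1, 0],
    [0.15, -69, 0, 1, 0]
  ]
}}

```text
clock: 7.1
eef_pos: [0.5336, -0.2977, 0.0131]
eef_rot: [0.421, -0.566, 0.571, -0.421]
wrist_force: [-1.3, -6.5, 4.1]
finger_gap: 0.153
```

Request:
{"op": "send_rows", "data": {
  "rows": [
    [0.15, -6, 0, 0, 0],
    [0.15, -12, 0, 0, 0],
    [0.15, -18, 0, 0, 0],
    [0.15, -24, 0, 0, 0],
    [0.15, -30, 0, 0, 0],
    [0.15, -36, 0, 0, 0],
    [0.15, -42, 0, 0, 0],
    [0.15, -48, 0, 0, 0]
  ]
}}

```text
clock: 7.9
eef_pos: [0.5481, -0.252, 0.0134]
eef_rot: [0.421, -0.566, 0.571, -0.421]
wrist_force: [-2.2, -5.1, 3.9]
finger_gap: 0.146
```

```bash
cat >> h.py <<'E'
def trayscene():
    """red blob centroid (seen face+top) in scene, as bay point at z=.02"""
    s=shot('scene');h=cv2.cvtColor(s['color'],cv2.COLOR_RGB2HSV)
    k=cv2.inRange(h,(0,150,60),(8,255,255));k[:, :260]=0
    c=max(cv2.findContours(k,cv2.RETR_EXTERNAL,cv2.CHAIN_APPROX_NONE)[0],key=cv2.contourArea)[:,0]
    q=c[np.argmin(c[:,0])],c[np.argmax(c[:,0])],c[np.argmin(c[:,1])],c[np.argmax(c[:,1])]
    for n,p,z in(('left',q[0],.03),('top',q[2],.03),('right',q[1],.03),('bottom',q[3],0)): print(n,p,B(ray(s,p,z)).round(0))
    return s
E
python3 -c "
from h import *
trayscene();d=shot('wrist');cv2.imwrite('pics/w4.png',d['color'][:,:,::-1])
tool(-80,-184,20,0,151,.012,True)"
```

```text
left [325 267] [ -26. -126.]
top [339 257] [ -71. -111.]
right [343 259] [ -70. -100.]
bottom [327 275] [ -29. -122.]
tcp [ 0.5481 -0.2508  0.0131] ang -17.0 F [ 0.3 -1.5  1.2] t 8.0 -> row [-60.1, 0.9, -1.6] spin 0.0
```

View pics/w4.png

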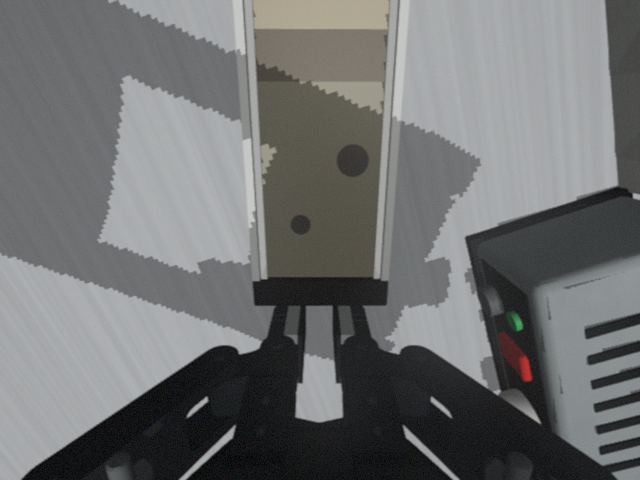

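Request:
{"op": "send_rows", "data": {
  "rows": [
    [0.15, -6, 0, 0, 0],
    [0.15, -12, 0, 0, 0],
    [0.15, -18, 0, 0, 0],
    [0.15, -24, 0, 0, 0],
    [0.15, -30, 0, 0, 0],
    [0.15, -36, 0, 0, 0],
    [0.15, -42, 0, 0, 0],
    [0.15, -48, 0, 0, 0]
  ]
}}

```text
clock: 8.8
eef_pos: [0.5623, -0.2045, 0.0131]
eef_rot: [0.421, -0.566, 0.571, -0.421]
wrist_force: [-1.3, -5.4, 3.5]
finger_gap: 0.149
```

```bash
python3 -c "
from h import *
trayscene();print(B(env.sense()['eef_pos']))
tool(-80,-184,20,0,151,.012,True)"
```

```text
left [339 279] [ -8. -80.]
top [353 268] [-54. -65.]
right [356 274] [-40. -51.]
bottom [345 284] [-24. -71.]
[-133.84514461 -336.42560871]
tcp [ 0.5624 -0.2035  0.013 ] ang -17.0 F [ 0.2 -2.8  2.9] t 8.85 -> row [-10.7, 1.0, -1.5] spin 0.001
```

```bash
python3 -c "
from h import *
tool(-82,-194.5,20,-45,70,.07)"
```

```text
tcp [ 0.5624 -0.2035  0.013 ] ang -17.0 F [ 0.2 -2.8  2.9] t 8.85 -> row [-106.0, -57.7, -69.4] spin -1.57
```

Request:
{"op": "send_rows", "data": {
  "rows": [
    [0.15, 15, 0, 0, 0],
    [0.15, 20, -30, 0, 0],
    [0.2, 20, -58, -30, -0.12],
    [0.6, 0, -58, -69, -0.26],
    [0.6, -50, -58, -69, -0.4],
    [0.6, -90, -58, -69, -0.55],
    [0.6, -106, -58, -69, -0.7],
    [0.6, -106, -58, -69, -0.85]
  ]
}}

```text
clock: 9.65
eef_pos: [0.5267, -0.079, 0.0699]
eef_rot: [0.619, -0.34, 0.343, -0.619]
wrist_force: [0.4, 0.4, -0.6]
finger_gap: 0.602
```

```bash
python3 -c "
from h import *
tool(-82,-194.5,20,-45,70,.012)"
```

```text
tcp [ 0.5267 -0.079   0.0699] ang 32.2 F [ 0.4  0.4 -0.6] t 9.65 -> row [2.0, 57.9, -1.5] spin -0.711
```

Request:
{"op": "send_rows", "data": {
  "rows": [
    [0.6, 2, 0, 0, -0.15],
    [0.6, 2, 0, 0, -0.3],
    [0.6, 2, 0, 0, -0.44],
    [0.6, 2, 0, 0, -0.58],
    [0.6, 2, 0, -1, -0.71],
    [0.6, 2, 30, -1, -0.71],
    [0.6, 2, 56, -1, -0.71],
    [0.6, 2, 58, -1, -0.71]
  ]
}}

```text
clock: 10.45
eef_pos: [0.5239, -0.0805, 0.0087]
eef_rot: [-0.699, 0.107, -0.104, 0.7]
wrist_force: [-0.4, 0.4, 0.9]
finger_gap: 0.602
```

```bash
python3 -c "
from h import *
tool(-82,-194.5,20,-45,39,.012)
for t in(15,10,5,0):
  a=np.radians(t);P=np.array([-31,-53.5]);c=P-150*np.array([np.sin(a),np.cos(a)])
  tool(c[0],c[1],t,-45,39,.012)"
```

```text
tcp [ 0.5239 -0.0805  0.0087] ang 72.9 F [-0.4  0.4  0.9] t 10.45 -> row [33.9, -3.4, -0.2] spin -0.002
tcp [ 0.5239 -0.0805  0.0087] ang 72.9 F [-0.4  0.4  0.9] t 10.45 -> row [50.8, -3.5, -2.9] spin -0.089
tcp [ 0.5239 -0.0805  0.0087] ang 72.9 F [-0.4  0.4  0.9] t 10.45 -> row [68.1, -3.6, -4.0] spin -0.177
tcp [ 0.5239 -0.0805  0.0087] ang 72.9 F [-0.4  0.4  0.9] t 10.45 -> row [85.4, -3.6, -3.6] spin -0.264
tcp [ 0.5239 -0.0805  0.0087] ang 72.9 F [-0.4  0.4  0.9] t 10.45 -> row [102.7, -3.7, -1.7] spin -0.351
```

Request:
{"op": "send_rows", "data": {
  "rows": [
    [0.6, 15, -2, 0, 0],
    [0.6, 28, -3, 0, 0],
    [0.6, 34, -3, 0, 0],
    [0.6, 40, -3, -1, -0.03],
    [0.6, 45.5, -3, -2, -0.06],
    [0.6, 51, -3, -3, -0.09],
    [0.6, 57, -3, -3.3, -0.12],
    [0.6, 62, -3, -3.7, -0.147]
  ]
}}

```text
clock: 11.25
eef_pos: [0.5809, -0.1019, 0.0118]
eef_rot: [-0.704, 0.055, -0.051, 0.706]
wrist_force: [-4.6, 1.7, 5.2]
finger_gap: 0.602
```

```bash
python3 -c "
from h import *
trayscene()
for t in(8,5,2,0):
  a=np.radians(t);P=np.array([-31,-53.5]);c=P-150*np.array([np.sin(a),np.cos(a)])
  tool(c[0],c[1],t,-45,39,.012)"
```

```text
left [340 280] [ -6. -76.]
top [353 267] [-57. -67.]
right [356 270] [-52. -56.]
bottom [345 284] [-24. -71.]
tcp [ 0.5822 -0.1025  0.0118] ang 81.5 F [-1.2 -0.1 -0.1] t 11.3 -> row [12.7, -0.3, -2.1] spin -0.062
tcp [ 0.5822 -0.1025  0.0118] ang 81.5 F [-1.2 -0.1 -0.1] t 11.3 -> row [23.1, -0.4, -3.2] spin -0.114
tcp [ 0.5822 -0.1025  0.0118] ang 81.5 F [-1.2 -0.1 -0.1] t 11.3 -> row [33.5, -0.4, -3.8] spin -0.166
tcp [ 0.5822 -0.1025  0.0118] ang 81.5 F [-1.2 -0.1 -0.1] t 11.3 -> row [40.4, -0.4, -3.9] spin -0.201
```

As planned so far: the red corner is holding at about bay x = -6. I'll carry on.

Request:
{"op": "send_rows", "data": {
  "rows": [
    [0.6, 6, 0, -1, -0.03],
    [0.6, 12, 0, -2, -0.06],
    [0.6, 18, 0, -2.6, -0.088],
    [0.6, 23, 0, -3.2, -0.114],
    [0.6, 28, 0, -3.5, -0.14],
    [0.6, 33, 0, -3.8, -0.165],
    [0.6, 37, 0, -3.9, -0.185],
    [0.6, 38, 0, -3.9, -0.195]
  ]
}}

```text
clock: 12.1
eef_pos: [0.6199, -0.1122, 0.0116]
eef_rot: [-0.706, -0.015, 0.018, 0.707]
wrist_force: [-3.9, -0.4, 2.7]
finger_gap: 0.597
```

```bash
python3 -c "
from h import *
s=trayscene();print(env.sense()['wrist_force'],B(env.sense()['eef_pos']))
cv2.imwrite('pics/sc5.png',cv2.resize(s['color'][180:320,220:400],None,fx=4,fy=4)[:,:,::-1])
tool(-31,-203,0,0,195,.07,True)"
```

```text
left [341 281] [ -4. -73.]
top [350 268] [-51. -72.]
right [353 270] [-48. -63.]
bottom [346 285] [-22. -67.]
[-0.63905579 -0.35319968  0.24079971] [ -71.65250404 -248.34880644]
tcp [ 0.6199 -0.1123  0.0117] ang 92.7 F [-0.6 -0.4  0.2] t 12.15 -> row [41.2, -58.7, -149.4] spin 1.566
```

View pics/sc5.png

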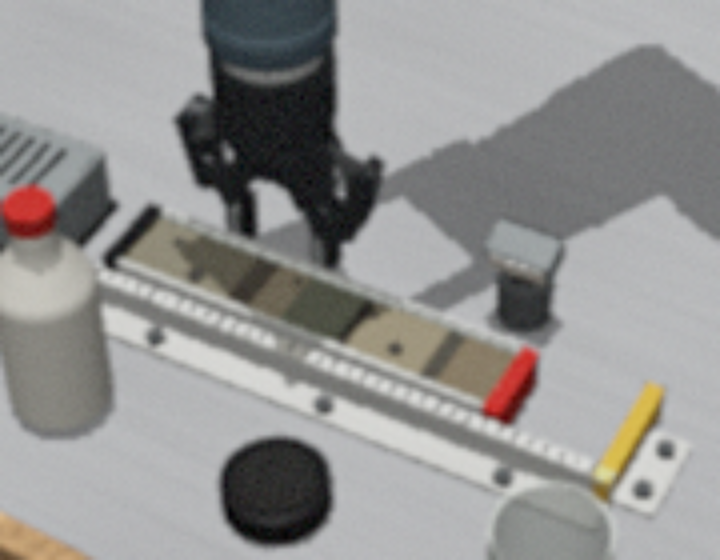

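The tray now lies alongside the fence, with its red end about 65 mm short of the stop. The black end, at crop pixels (110,258) to (155,208), leaves a narrow gap to the supply box. I'll measure that gap.

```bash
python3 -c "
from h import *
s=shot('scene')
for p in((108,256),(154,206),(115,262),(487,408),(534,350)): print(p,B(ray(s,(p[0]/4+220,p[1]/4+180),.03)).round(0))
print('box',B(ray(s,((100+0)/4+220,158/4+180),.055)),B(ray(s,((116)/4+220,203/4+180),.0)))
tool(-31,-203.5,0,0,157,.07,True)"
```

```text
(108, 256) [  -5. -336.]
(154, 206) [ -57. -335.]
(115, 262) [  -3. -330.]
(487, 408) [ -2. -70.]
(534, 350) [-56. -65.]
box [ -57.92407163 -374.02476038] [ -73.45104099 -378.66588231]
tcp [ 0.62   -0.1122  0.0117] ang 92.7 F [-0.4 -0.8 -0.3] t 12.2 -> row [41.1, -58.6, -111.9] spin 1.565
```

Request:
{"op": "send_rows", "data": {
  "rows": [
    [0.6, -10, 0, 0, 0],
    [0.6, -14, -40, 0, 0],
    [0.5, -14, -80, -10, 0.1],
    [0.15, -5, -80, -40, 0.25],
    [0.15, 15, -80, -70, 0.4],
    [0.15, 30, -80, -95, 0.54],
    [0.15, 41, -80, -112, 0.68],
    [0.15, 41, -80, -112, 0.82]
  ]
}}

```text
clock: 13.0
eef_pos: [0.6675, -0.2253, 0.0913]
eef_rot: [0.654, -0.27, 0.269, -0.654]
wrist_force: [-0.0, 1.3, -0.4]
finger_gap: 0.154
```

```bash
python3 -c "
from h import *
tool(-31,-203.5,0,0,155.5,.09,True)"
```

```text
tcp [ 0.6675 -0.2253  0.0913] ang 45.2 F [-0.   1.3 -0.4] t 13.0 -> row [-4.1, 1.3, 2.5] spin 0.737
```

Request:
{"op": "send_rows", "data": {
  "rows": [
    [0.15, -4, 0, 2.5, 0.15],
    [0.15, -4, 0, 2.5, 0.3],
    [0.15, -4, 0, 2.5, 0.44],
    [0.15, -4, 0, 2.5, 0.58],
    [0.15, -4, 0, 2.5, 0.71],
    [0.15, -4, 0, 2.5, 0.737],
    [0.15, -4, 10, 2.5, 0.737],
    [0.15, -4, 12, 2.5, 0.737]
  ]
}}

```text
clock: 13.8
eef_pos: [0.6656, -0.2203, 0.0777]
eef_rot: [0.514, -0.487, 0.485, -0.513]
wrist_force: [-0.8, 0.5, 0.2]
finger_gap: 0.147
```

```bash
python3 -c "
from h import *
tool(-31,-203.5,0,0,155.5,.015,True);d=shot('wrist','w6.png')
M=Ro.from_quat(env.sense()['eef_rot']).as_matrix()
tw=env.sense()['eef_pos']
for z in(.03,.08): print(z,[proj(d,np.r_[(tw+M[:,0]*a)[:2],z])[0].round(0).tolist() for a in(-.011,.011)])"
```

```text
tcp [ 0.6656 -0.2203  0.0777] ang 3.1 F [-0.8  0.5  0.2] t 13.8 -> row [0.4, 62.7, 0.8] spin 0.002
0.03 [[318.0, 253.0], [318.0, 285.0]]
0.08 [[318.0, 291.0], [318.0, 332.0]]
```

View pics/w6.png

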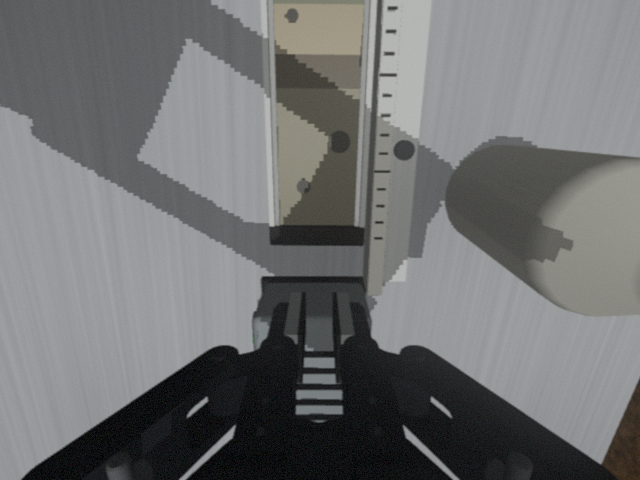

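```bash
python3 -c "
from h import *
d=shot('wrist');print(B(env.sense()['eef_pos']))
for y,z in((-378,.055),(-378,.0),(-343.5,.03),(-343.5,0),(-359,.0777),(-359,.03)): print(y,z,proj(d,np.r_[W(-31,y),z]).round(0))
for v,z in((278,.055),(228,.03),(232,.03),(245,.0),(292,.0777)): print(v,z,B(ray(d,(318,v),z)).round(1))
g=cv2.cvtColor(d['color'],cv2.COLOR_RGB2GRAY);print(g[220:300:2,290].tolist())
"
```

```text
[ -31.55922014 -358.75142732]
-378 0.055 [[319. 319.]]
-378 0.0 [[320. 277.]]
-343.5 0.03 [[320. 246.]]
-343.5 0 [[320. 232.]]
-359 0.0777 [[320. 310.]]
-359 0.03 [[320. 270.]]
278 0.055 [ -31.9 -352.6]
228 0.03 [ -32. -332.]
232 0.03 [ -32.  -334.4]
245 0.0 [ -32.1 -353.2]
292 0.0777 [ -31.8 -349.2]
[77, 78, 70, 39, 37, 39, 37, 36, 30, 40, 35, 26, 38, 95, 102, 103, 102, 100, 100, 101, 100, 98, 101, 101, 99, 101, 99, 104, 66, 30, 29, 37, 50, 59, 55, 55, 57, 63, 61, 64]
```

The dark band at rows 226–245 is the top of the black end plate. That puts the tray end at bay y = -343 and the box face at -378, so the fingers fit with about 5–8 mm on each side. I'll go down straight and push.

Request:
{"op": "send_rows", "data": {
  "rows": [
    [0.15, 0, 15, 0.8, 0],
    [0.15, 0, 30, 0.8, 0],
    [0.15, 0, 45, 0.8, 0],
    [0.15, 0, 58, 0.8, 0],
    [0.15, 0, 63, 0.8, 0],
    [0.15, -4, 63, 0.8, 0],
    [0.15, -9, 63, 0.8, 0],
    [0.15, -14, 63, 0.8, 0]
  ]
}}

```text
clock: 14.7
eef_pos: [0.6662, -0.2066, 0.0158]
eef_rot: [0.514, -0.487, 0.486, -0.513]
wrist_force: [0.0, -2.5, -0.8]
finger_gap: 0.145
```

Request:
{"op": "send_rows", "data": {
  "rows": [
    [0.15, -5, 0, 0, 0],
    [0.15, -10, 0, 0, 0],
    [0.15, -15, 0, 0, 0],
    [0.15, -20, 0, 0, 0],
    [0.15, -25, 0, 0, 0],
    [0.15, -30, 0, 0, 0],
    [0.15, -35, 0, 0, 0],
    [0.15, -40, 0, 0, 0]
  ]
}}

```text
clock: 15.5
eef_pos: [0.6647, -0.1671, 0.0166]
eef_rot: [0.513, -0.486, 0.487, -0.513]
wrist_force: [0.5, -5.3, 3.5]
finger_gap: 0.145
```

```bash
python3 -c "
from h import *
trayscene();print(B(env.sense()['eef_pos']))
tool(-31,-140,0,0,151,.013,True)"
```

```text
left [360 290] [  0. -22.]
top [370 274] [-55. -21.]
right [372 277] [-49. -13.]
bottom [365 292] [-23. -18.]
[ -29.9366117  -304.30539099]
tcp [ 0.6645 -0.166   0.0165] ang 3.1 F [ 0.3 -3.4  4. ] t 15.55 -> row [-13.3, 3.5, -1.0] spin 0.001
```

Request:
{"op": "send_rows", "data": {
  "rows": [
    [0.15, -3, 2, 0, 0],
    [0.15, -6, 3, 0, 0],
    [0.15, -8, 3, 0, 0],
    [0.15, -9.5, 3, 0, 0],
    [0.15, -11, 3, 0, 0],
    [0.15, -12, 3, 0, 0],
    [0.15, -12.5, 3, 0, 0]
  ]
}}

```text
clock: 16.25
eef_pos: [0.6643, -0.154, 0.0141]
eef_rot: [0.513, -0.485, 0.487, -0.513]
wrist_force: [0.5, -5.8, 2.8]
finger_gap: 0.152
```

Request:
{"op": "send_rows", "data": {
  "rows": [
    [0.15, -0.7, 0, 0, 0],
    [0.15, -1.4, 0, 0, 0],
    [0.15, -2, 0, 0, 0]
  ]
}}

```text
clock: 16.55
eef_pos: [0.6642, -0.152, 0.0141]
eef_rot: [0.513, -0.485, 0.487, -0.513]
wrist_force: [-1.3, -5.4, 2.2]
finger_gap: 0.153
```

Request:
{"op": "send_rows", "data": {
  "rows": [
    [0.15, -0.7, 0, 0, 0],
    [0.15, -1.4, 0, 0, 0],
    [0.15, -2, 0, 0, 0]
  ]
}}

```text
clock: 16.85
eef_pos: [0.6642, -0.1519, 0.0142]
eef_rot: [0.514, -0.485, 0.488, -0.512]
wrist_force: [-0.5, -10.5, 0.5]
finger_gap: 0.145
```

```bash
python3 -c "
from h import *
trayscene();print(B(env.sense()['eef_pos']),env.sense()['wrist_force'])"
```

```text
left [366 292] [-1. -7.]
top [375 277] [-52.  -7.]
right [378 278] [-53.   0.]
bottom [367 293] [-22. -12.]
[ -29.52113204 -290.26625298] [  0.29143224 -10.0135185    0.36205887]
```

Contact with the stop: force rose to 10 N with no further motion, at tool y = -290.3 against -291 expected. Next I'll seat the long side against the fence.

```bash
python3 -c "
from h import *
tool(-29,-140,0,-50,62,.075)"
```

```text
tcp [ 0.6642 -0.1519  0.0141] ang 3.1 F [  0.3 -10.    0.4] t 16.9 -> row [-100.0, -61.5, -61.2] spin -1.569
```

Request:
{"op": "send_rows", "data": {
  "rows": [
    [0.15, 5, 0, 0, 0],
    [0.15, 12, -10, 0, 0],
    [0.15, 14, -50, -20, 0],
    [0.5, 10, -62, -61, -0.12],
    [0.6, -30, -62, -61, -0.26],
    [0.6, -70, -62, -61, -0.4],
    [0.6, -100, -62, -61, -0.55],
    [0.6, -100, -62, -61, -0.7]
  ]
}}

```text
clock: 17.7
eef_pos: [0.5967, -0.0504, 0.076]
eef_rot: [0.651, -0.277, 0.278, -0.65]
wrist_force: [0.5, 0.0, -0.1]
finger_gap: 0.597
```

```bash
python3 -c "
from h import *
tool(-29,-140,0,-50,62,.07)"
```

```text
tcp [ 0.5967 -0.0504  0.076 ] ang 43.7 F [ 0.5  0.  -0.1] t 17.7 -> row [3.9, 6.0, -2.5] spin -0.86
```

Request:
{"op": "send_rows", "data": {
  "rows": [
    [0.6, 4, 0, -2, -0.15],
    [0.6, 4, 0, -2, -0.3],
    [0.6, 4, 0, -2, -0.45],
    [0.6, 4, 0, -2, -0.6],
    [0.6, 4, 0, -2, -0.74],
    [0.6, 4, 20, -2, -0.86],
    [0.6, 4, 50, -2, -0.86],
    [0.6, 4, 63, -2, -0.86]
  ]
}}

```text
clock: 18.5
eef_pos: [0.5964, -0.0539, 0.0112]
eef_rot: [0.707, 0.018, -0.02, -0.707]
wrist_force: [-0.0, -0.3, -0.3]
finger_gap: 0.601
```

```bash
python3 -c "
from h import *
tool(-29,-140,0,-50,39,.012);print(B(env.sense()['eef_pos']))"
```

```text
tcp [ 0.5964 -0.0539  0.0112] ang 93.0 F [-0.  -0.3 -0.3] t 18.5 -> row [24.1, -0.9, -1.2] spin 0.0
[ -92.12255858 -188.83088335]
```

Request:
{"op": "send_rows", "data": {
  "rows": [
    [0.6, 8, 0, 0, 0],
    [0.6, 15, 0, 0, 0],
    [0.6, 19, 0, 0, 0],
    [0.6, 21, 0, 0, 0],
    [0.6, 22.5, 0, 0, 0],
    [0.6, 23.5, 0, 0, 0],
    [0.6, 24.3, 0, 0, 0],
    [0.6, 25, 0, 0, 0]
  ]
}}

```text
clock: 19.3
eef_pos: [0.6195, -0.0526, 0.0115]
eef_rot: [0.707, 0.016, -0.021, -0.707]
wrist_force: [-7.6, -1.7, 5.6]
finger_gap: 0.603
```

Request:
{"op": "send_rows", "data": {
  "rows": [
    [0.6, 0.6, 0, 0, 0],
    [0.6, 1.2, 0, 0, 0],
    [0.6, 1.8, 0, 0, 0]
  ]
}}

```text
clock: 19.6
eef_pos: [0.6197, -0.0527, 0.0117]
eef_rot: [0.707, 0.016, -0.022, -0.707]
wrist_force: [-7.5, -1.8, 6.2]
finger_gap: 0.599
```

Request:
{"op": "send_rows", "data": {
  "rows": [
    [0.6, 1, 0, 0, 0],
    [0.6, 2, 0, 0, 0],
    [0.6, 3, 0, 0, 0],
    [0.6, 4, 0, 0, 0]
  ]
}}

```text
clock: 20.0
eef_pos: [0.6201, -0.0525, 0.0117]
eef_rot: [-0.707, -0.013, 0.025, 0.707]
wrist_force: [-15.6, -3.0, 11.6]
finger_gap: 0.602
```

```bash
python3 -c "
from h import *
trayscene();print(B(env.sense()['eef_pos']),env.sense()['wrist_force'])"
```

```text
left [366 292] [-1. -7.]
top [375 277] [-52.  -7.]
right [377 280] [-46.   1.]
bottom [369 294] [-22.  -7.]
[ -68.36968435 -188.66529758] [-13.57397373  -2.77032382   8.58016662]
```

Request:
{"op": "send_rows", "data": {
  "rows": [
    [0.6, -4, 0, 0, 0],
    [0.6, -14, 0, 0, 0],
    [0.6, -22, -30, 0, 0],
    [0.6, -30, -80, 0, 0],
    [0.6, -50, -130, 20, 0],
    [0.6, -50, -180, 40, 0],
    [0.6, -50, -190, 60, 0],
    [0.6, -50, -190, 60, 0]
  ]
}}

```text
clock: 20.85
eef_pos: [0.5722, 0.007, 0.2073]
eef_rot: [0.707, 0.017, -0.023, -0.707]
wrist_force: [0.4, 0.9, -0.5]
finger_gap: 0.599
```

```bash
python3 -c "
from h import *
d=shot('wrist');cv2.imwrite('pics/w7.png',d['color'][:,:,::-1]);np.save('w7.npy',d,allow_pickle=True)
def PB(x,y,z): return proj(d,np.r_[W(x,y),z])[0].round(1).tolist()
print([PB(*p) for p in((0,0,.024),(0,-280,.024),(-56,0,.03),(-56,-280,.03),(0,-280,.03),(0,0,.03))])"
```

```text
[[432.7, 315.1], [178.9, 314.0], [440.6, 270.5], [169.7, 269.3], [176.7, 316.8], [434.4, 318.0]]
```

View pics/w7.png

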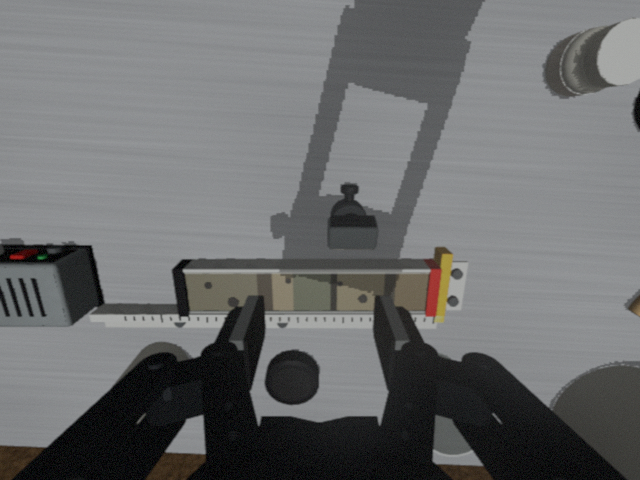

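The tray lies along the fence with its red end at the yellow stop, around (437,290). My last picture will be a zoom on both ends.

```bash
python3 -c "
from h import *
d=np.load('w7.npy',allow_pickle=True).item();c=d['color']
z=lambda a:cv2.resize(a,None,fx=6,fy=6,interpolation=cv2.INTER_CUBIC)
im=np.hstack([z(c[245:340,165:230]),z(c[245:340,400:465])]);cv2.imwrite('pics/z.png',im[:,:,::-1])
# near wall edge of tray at fence side: fit the two long top edges on left and right columns
g=cv2.cvtColor(c,cv2.COLOR_RGB2GRAY).astype(int)
for u in(195,225,285,310,350,415,428): print(u,g[255:335,u].tolist()) if u in(200,225,425,428) else 0
"
```

```text
225 [148, 150, 146, 125, 88, 69, 74, 71, 69, 71, 71, 69, 69, 85, 134, 166, 165, 152, 138, 117, 106, 109, 107, 106, 106, 109, 106, 110, 104, 104, 110, 105, 107, 105, 105, 107, 107, 105, 106, 107, 109, 107, 106, 107, 105, 107, 107, 105, 105, 108, 104, 107, 104, 104, 102, 99, 115, 133, 112, 118, 158, 156, 100, 61, 65, 61, 42, 22, 18, 26, 17, 18, 15, 10, 13, 15, 18, 27, 12, 15]
428 [141, 141, 143, 117, 73, 48, 49, 48, 50, 54, 56, 62, 72, 90, 130, 164, 164, 141, 123, 94, 80, 75, 79, 77, 72, 74, 69, 70, 68, 64, 63, 65, 67, 69, 69, 71, 78, 76, 74, 78, 78, 81, 81, 81, 82, 84, 82, 85, 86, 86, 83, 86, 83, 82, 81, 86, 84, 79, 86, 83, 87, 123, 163, 166, 166, 168, 166, 166, 168, 166, 168, 167, 167, 159, 145, 137, 139, 136, 140, 139]
```

View pics/z.png

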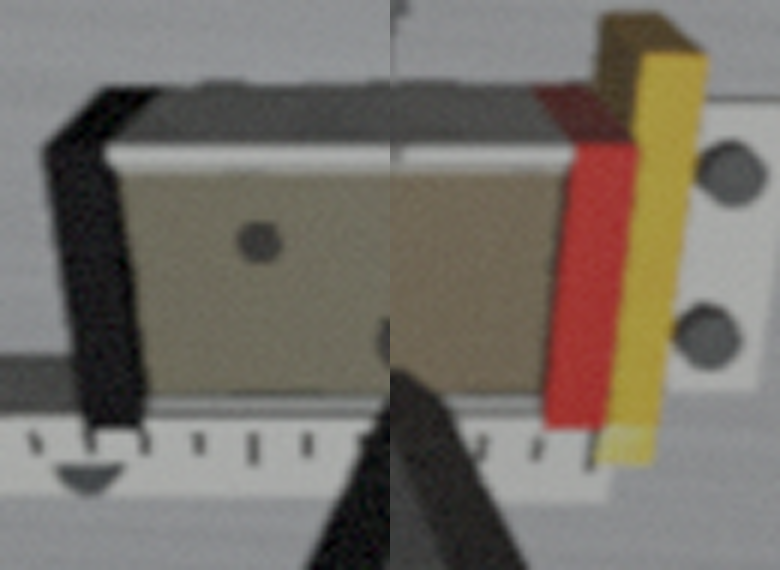

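The zoom shows the red plate meeting the yellow stop with no gap. Both ends overlap the ruled scale equally, so the tray is parallel and flush. The robot is clear, so I'm handing in.

```bash
python3 -c "
from h import *
print(env.finish_job());print(env.sense()['clock'])"
```

```text
the job is handed in; nothing more can be done
None
the job is handed in; nothing more can be done
```

The tray is home in the logging bay: long side along the scale fence, red end against the yellow stop. I handed it in at about 21 s of the 64 s allowed.

**What I did:**
1. I swung the tray to about 20° by pushing the long side just on the red side of the middle, so the red end pointed at the gap behind the post.
2. I slid it in behind the lamp post from the black end.
3. I swung the black end in alongside the fence, then pushed from the black end to the stop.
4. I pressed the long side gently against the fence.

All of it was pushing with the fingertips. The wrist force readings were about 4 to 8 N while the tray was sliding, 10 N at the stop and 15 N in x at the fence.

**Last checks:**
- **Stop:** the tray stopped moving as the force rose. The tool was at bay y = -290.3 mm, against -291 expected, and the close-up shows no gap between the red end and the stop.
- **Fence:** the tray again stopped moving under rising force, and the picture shows it parallel to the fence within about 1 mm over its length.
- **Disagreement:** at the fence the tool read bay x = -68.4 mm instead of the expected -67. I put this down to my roughly 2 mm fit of the fence position, and no gap shows in the picture.
- **Other things on the bench:** I never pushed the loose items, and those I could see looked undisturbed. I did not measure their positions again. The gripper was raised clear of everything at hand-in.

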